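Lift the lid of the square lever bin and ease it shut

TASK

Show me whether the square lever bin on the chest is empty: press the paddle at its front down all the way with the fingertips so that its lid rises fully, and hold it there for about a second. Then ease the paddle slowly back up under the fingers until the lid is shut - don't let it slip off or the lid slams - and let go of it. Leave the taller round bin shut.

Things in the scene. Friction and masses are not known exactly. Their poses are not given: they have to be found in the camera images.
- square_bin: the low lever bin: square steel box 120 x 120 mm, 110 mm high (120 with its flat lid), fixed on the chest top. Origin at the centre of its underside; its front (-x) faces the robot, turned by up to 0.2 rad. A flat steel lever comes out of its front; the paddle's centre is 145 mm in front of the origin.
- square_bin_paddle: paddle to press: black ribbed rubber pad on a steel plate, 46 (x) by 62 (y) mm, at the lever's end. Origin at the centre of its underside, z up; pressed surface 10 mm above it. At rest it slopes 0.15 rad (robot's side higher), origin 66 mm above the chest; it sinks 37 mm, nearly straight down, to a stop. It pushes back with about 9 N at rest, 11 N at the stop, and flies up if let go.
- square_bin_lid (a joint): angle of the square bin's lid on its rear hinge, rad: 0 shut, 1.2 fully up. It follows the paddle by about 0.032 rad per mm. Slams if the paddle comes up in much less than a second.
- round_bin_lid (a joint): lid angle of the other lever bin, to be left alone, rad: 0 shut, 1.2 fully up. That bin is a taller steel drum, 120 mm in diameter, 155 mm high (174 with its domed lid), with the same kind of lever and paddle. The bins stand side by side, either one on the left.

How it is judged:
On the way:
1. the fingers hold the square bin's paddle down with its lid up (over 1.0 of 1.2 rad) for half a second (value of joint square_bin_lid above 1 rad and contact force between the fingers and square_bin_paddle above 1 N), for 0.5 s.
At the end, for the whole second after the job is handed in: The square bin's lid is shut again (within 0.08 rad), and the round bin's lid is shut (within 0.08 rad) (value of joint each of square_bin_lid, round_bin_lid below 0.08 rad); the robot touches nothing.
It fails at once if the square bin's lid slams (it falls faster than 3 rad/s, which is over 90 mm/s at the paddle) (velocity of joint square_bin_lid below -3 rad/s).
It fails at once if the round bin's lid is opened (over 0.3 rad) (value of joint round_bin_lid above 0.3 rad).
It also fails if it takes over 38 s, if anything falls off the work surface, if the arm or the gripper's body presses on something with over 40 N, if the wrist force passes 120 N, or if a joint passes its speed limit or range.

ROBOT

A 6-joint arm with a two-finger parallel gripper is mounted at the origin on a cart in front of the work surface, level with it; the furniture and walls round the work are solid. World frame = base frame: x ahead of the robot, y to its left, z up, the work surface at z = 0. Lengths are in m, angles in rad, forces in N, time in s.
With the tool pointing down it reaches from about 0.4 to 0.825 m from the base axis. Payload 7 kg.
Tool frame: the origin (TCP) lies midway between the tips of the shut fingers; the grasp point (between the pads) lies arm.hold_point_z behind it (arm.hold_point_z is the distance from the TCP to the grasp point, in m); z points along the fingers, y is the line along which they close (so a half turn about z gives the same grasp; the last joint's range is limited). The gripper opens to 88 mm and grips with 3 to 60 N. Pads are 19 mm wide; open, the fingers measure 130 mm over their backs; the gripper's body (78 mm by 193 mm) begins 47 mm behind the grasp point.
Start: joints at [-0.873, 0.359, 0.012, 0, -1.224, -0.288], TCP at [0.269, -0.619, 0.227] pointing down, gripper open.
Joint ranges: [-3.07, 3.07], [-1.43, 2.12], [-1.02, 1.25], [-3.03, 1.67], [-3.05, -0], [-3.03, 3.03]. Speed limits (rad/s): [2.39, 2.39, 3.01, 3.14, 3.14, 3.14].

INTERFACE

Orientations are given as [roll, pitch, yaw] about the fixed x, y, z axes, in that order (R = Rz(yaw) Ry(pitch) Rx(roll)).
In Python, from station import arm gives the robot as it stands.
- The arm moves only by the shell command python3 -m crank 'ROWS' [OPENING] [FORCE]. ROWS is JSON, a list that holds one entry, the list of rows, each a list of 4 numbers: the shift along the tool's x, y, z in units of 25 mm (1.0 is 25 mm), then the turn about the tool's z in units of 5 degrees (1.0 is 5 degrees). A call has 1 to 12 rows; each row is the pose to reach, as a shift and turn from the pose commanded when the call began, along the tool's axes at that moment; what a row does not reach only later rows make up. A row lasts 1/8 s, in which the tool goes at most 62.5 mm and 10.7 degrees, less where a joint would pass 70% of its speed; a pose out of reach is approached as far as the arm can. A call with a gripper value outside its range is refused whole. OPENING is the closure, from 0 (fully open) to 1 (shut), set as the call begins (- or left out, the last holds). The fingers move at their own pace and stop on an object; FORCE is the grip in N (left out, the last holds). Time passes only in rows, so rows that repeat a pose let the fingers close. It gives the time, the measured TCP pose, the force, the opening and the grip force at its end, in the units of the state.
- arm.get_state(): the state, without advancing time (a new reading comes with each control period).
- arm.grab_frame(name): name is "side" or "top"; returns (picture, depth): 480x640x3 uint8, red, green, blue; 480x640 float32, m along the optical axis (not along the pixel's ray), 0 where there is no reading.
- arm.get_calibration(name): a dict with "mtx" (3x3 intrinsics, pixels), "R" (3x3) and "t" (3): a world point X has camera coordinates R X + t. Camera axes: x right, y down, z forward; pixel columns grow to the right and rows downward; lengths in m; the calibration is good to about 2 mm. A picture is of the moment at which its call begins. get_calibration takes no time and is no camera call.
- arm.job_done(): hands the job in; it is judged then, once.
Trained networks look in the newest picture that a camera, given by its name, has taken for a name from the list of things; names that differ only in an ending like _2 or _b are one class to them, and where a whole thing is asked for, a point or a joint stands for the part that bears it (a point fixed in the world has none). Each returns a list of dicts, best first, with "score" (0 to 1); they miss things now and then, are a little off and sometimes report something else, mostly with a low value. They report only what shows in the picture. A call takes as long as a camera call.
- arm.recognise(thing, camera): "extent" ([left, top, width, height] in pixels, round what is visible of it).
- arm.trace(thing, camera): "mask" (480x640 bool, what is visible of it) and "extent" ([left, top, width, height] in pixels, round what is visible of it).
The state is a dict: "t": time; "q": joint angles; "qd": joint speeds; "joint_efforts": joint torques, N m; "eef_pos": TCP position; "ee_rot": TCP orientation; "force": force on the tool from outside, world axes, zero at the start; "moment": the same for the moment, N m; "width": finger opening in m; "gripper_force": force on a finger pad.
Only numpy, scipy, OpenCV 4.12 (cv2) and the standard library are available. Lean on these libraries where they do the work, as an engineer would, in place of code of your own. Each camera call takes 0.05 s, during which the arm holds its last target. There are 200 camera calls.

## Working session

There is one attempt and no reset: what is moved stays moved. The work goes in short steps, Python scripts to look and compute and a shell command to move; the robot and the scene stay as the last step left them, time stands still between calls to the robot, and variables do not carry over. Pictures are saved under pics/ and viewed, at most 10 in all, crops included, and the job is handed in when it is done.

```bash
mkdir -p pics; cat > h.py <<'E'
import numpy as np, cv2
from station import arm
def cloud(cam,d):
    c=arm.get_calibration(cam);K=np.array(c["mtx"]);R=np.array(c["R"]);t=np.array(c["t"])
    v,u=np.mgrid[:480,:640]
    P=np.stack([(u-K[0,2])/K[0,0]*d,(v-K[1,2])/K[1,1]*d,d],-1)
    return (P-t)@R
E
python3 - <<'E'
from h import *
print(arm.get_state(), arm.hold_point_z)
ims=[]
for cam in("side","top"):
    p,d=arm.grab_frame(cam); W=cloud(cam,d)
    for th in("square_bin","square_bin_paddle"):
        for r in arm.trace(th,cam)[:3]:
            m=r["mask"]&(d>0); Q=W[m]
            print(cam,th,round(r["score"],2),r["extent"],np.median(Q,0).round(3),np.percentile(Q,3,axis=0).round(3),np.percentile(Q,97,axis=0).round(3))
    cv2.imwrite(f"pics/{cam}0.png",p[...,::-1])
E
```

```text
{'t': 0.0, 'q': array([-8.72894718e-01,  3.59385207e-01,  1.10143970e-02, -3.29722247e-04,
       -1.22413648e+00, -2.88132670e-01]), 'qd': array([ 4.18783207e-04, -1.83092157e-03, -1.84636360e-03, -1.87291593e-04,
        5.31428852e-04, -5.53946795e-05]), 'joint_efforts': array([ 6.29128613e-05, -5.82717025e+01,  2.93048269e+01,  6.99714661e+00,
        6.68754205e-03, -1.69274049e-04]), 'eef_pos': array([ 0.26868852, -0.61864742,  0.22560813]), 'ee_rot': array([ 3.13986414e+00, -1.89056055e-04, -2.73193584e+00]), 'force': array([ 0.6003344 ,  0.33837724, -0.31896684]), 'moment': array([ 0.0018595 , -0.02579022, -0.04657896]), 'gripper_force': 0.0, 'width': 0.08787470284477898} 0.0188
side square_bin 0.63 [278.8, 191.7, 112.9, 73.1] [ 0.584 -0.249  0.107] [ 0.455 -0.347  0.021] [ 0.667 -0.229  0.122]
side square_bin_paddle 0.63 [349.7, 215.5, 46.0, 17.9] [ 0.469 -0.301  0.074] [ 0.441 -0.424  0.003] [ 0.522 -0.279  0.079]
top square_bin 0.82 [347.9, 213.0, 71.1, 122.4] [ 0.589 -0.295  0.12 ] [ 0.448 -0.352  0.022] [ 0.664 -0.232  0.123]
top square_bin_paddle 0.72 [374.2, 282.8, 31.5, 51.2] [ 0.467 -0.305  0.074] [ 0.438 -0.337  0.004] [ 0.53 -0.28  0.08]
```

View pics/side0.png

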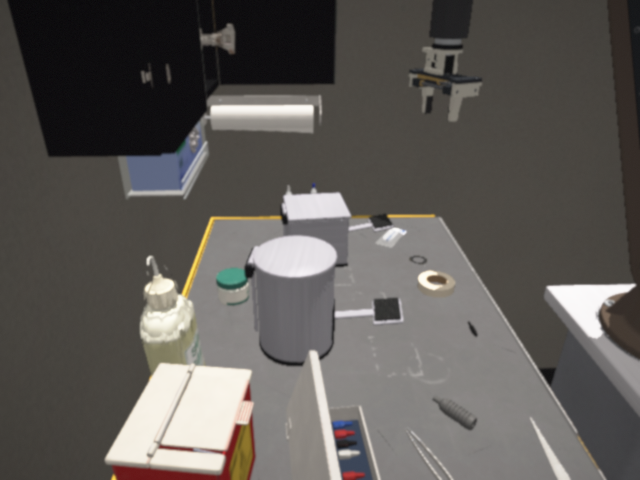

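View pics/top0.png

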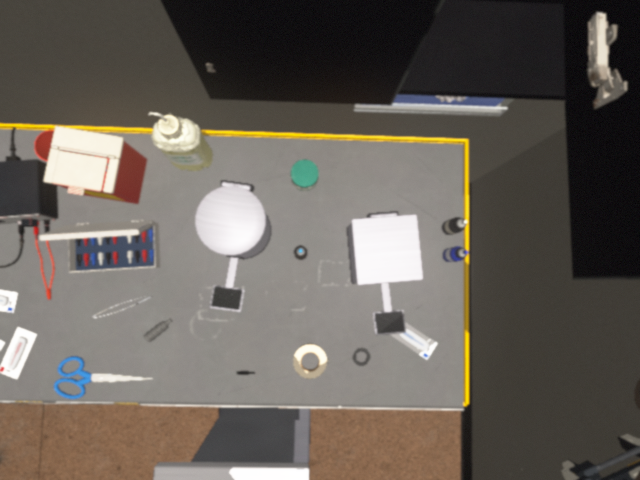

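```bash
python3 - <<'E'
from h import *
p,d=arm.grab_frame("top"); W=cloud("top",d)
r=arm.trace("square_bin","top")[0]["mask"]; L=W[r&(W[...,2]>.112)]
print("lid",cv2.minAreaRect(L[:,:2].astype(np.float32)*1000))
r=arm.trace("square_bin_paddle","top")[0]["mask"]; Q=W[r&(W[...,2]>.06)&(W[...,2]<.09)]
print("pad",cv2.minAreaRect(Q[:,:2].astype(np.float32)*1000),Q.mean(0),len(Q))
A=np.c_[Q[:,:2],np.ones(len(Q))];print(np.linalg.lstsq(A,Q[:,2],rcond=None)[0])
for r in arm.trace("round_bin_lid","top")[:2]:
    Q=W[r["mask"]&(d>0)];print("round",r["score"],Q.min(0),Q.max(0))
# all things above 3cm
E
```

```text
lid ((600.2855224609375, -244.2662811279297), (135.48208618164062, 225.04953002929688), 6.062459468841553)
pad ((486.3520202636719, -306.1268310546875), (99.93531799316406, 61.970970153808594), 6.333890438079834) [ 0.46971762 -0.30689071  0.07304971] 911
[-0.199972   -0.02504038  0.15929542]
round 0.93 [ 5.80536729e-01 -6.56375698e-02  1.22432665e-04] [0.73694735 0.0667411  0.17812318]
```

The pictures show the square bin on the robot's right: lid at (388,250) and paddle at (390,322) in the top view. The round drum is at (232,220), well clear. The pad centre is near (0.459, -0.307, 0.076) and the bin is turned about 0.1 rad, which fits bin centre minus 145 mm. I'll shut the gripper, move above the pad and turn the fingers square to the bin.

```bash
python3 -m crank '[[[-1,0.7,0,0.3],[-2.5,1.8,0,0.7],[-4.2,3,0,1.2],[-6,4.2,0,1.7],[-7.7,5.4,0,2.2],[-9.3,6.6,0,2.7],[-10.5,7.4,0,3.1],[-11.4,8.1,0,3.4],[-11.9,8.43,0,3.5],[-11.9,8.43,0,3.5],[-11.9,8.43,0,3.5],[-11.9,8.43,0,3.5]]]' 1 20
python3 - <<'E'
from h import *
s=arm.get_state();print(s["eef_pos"],s["ee_rot"],s["force"],s["width"])
p,d=arm.grab_frame("side"); cv2.imwrite("pics/side1.png",cv2.resize(p[100:280,240:480,::-1],None,fx=3,fy=3))
W=cloud("side",d)
for r in arm.trace("square_bin_paddle","side")[:1]:
    Q=W[r["mask"]&(d>0)];Q=Q[(Q[:,2]>.06)&(Q[:,2]<.09)];Q=Q[Q[:,0]<.49];print(r["score"],Q.min(0),Q.max(0),Q.mean(0))
p,d=arm.grab_frame("top");W=cloud("top",d)
Q=W[(d>0)&(abs(W[...,0]-.46)<.08)&(abs(W[...,1]+.307)<.15)&(W[...,2]>.13)&(W[...,2]<.25)]
print(len(Q))
E
```

```text
t: 2.0
eef_pos: [0.4574, -0.3079, 0.2265]
ee_rot: [3.142, -0.0, -3.038]
force: [0.2, 0.3, 0.4]
width: 0.0005
gripper_force: 0.0
[ 0.45738466 -0.30792716  0.2264875 ] [ 3.14158088e+00 -1.79872358e-04 -3.03809819e+00] [0.20886764 0.26797842 0.42719287] 0.0004694277943411221
0.97 [ 0.43701525 -0.33819667  0.06604194] [ 0.48950056 -0.27522378  0.08085224] [ 0.46280866 -0.30178408  0.07458304]
0
```

View pics/side1.png

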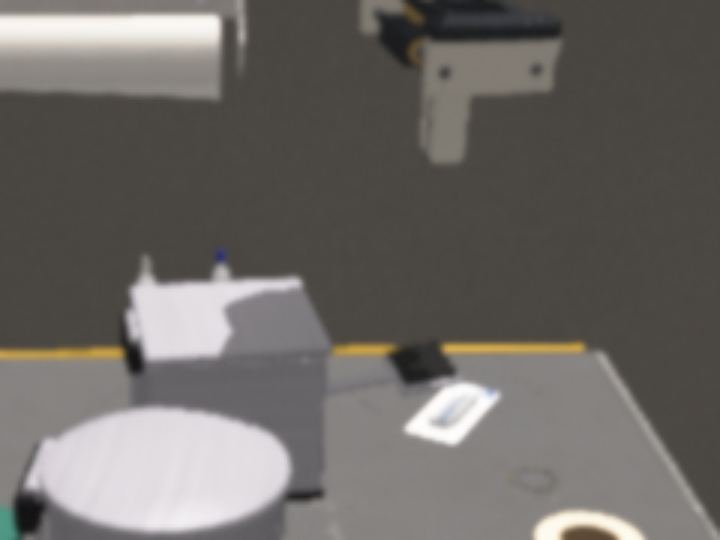

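The shut fingers (crop 445,160) hang above the pad (crop 420,362), and TCP and pad agree within 3 mm in x and y. I'll descend to about 12 mm above the pad.

```bash
python3 -m crank '[[[0,0,0.5,0],[0,0,1.3,0],[0,0,2.3,0],[0,0,3.3,0],[0,0,4.2,0],[0,0,4.9,0],[0,0,5.3,0],[0,0,5.5,0],[0,0,5.5,0]]]'
python3 - <<'E'
from h import *
p,d=arm.grab_frame("side"); cv2.imwrite("pics/side2.png",cv2.resize(p[170:280,270:430,::-1],None,fx=4,fy=4))
E
```

```text
t: 3.28
eef_pos: [0.4578, -0.3073, 0.089]
ee_rot: [-3.142, -0.0, -3.037]
force: [0.3, -0.1, -0.8]
width: 0.0005
gripper_force: 0.0
```

View pics/side2.png

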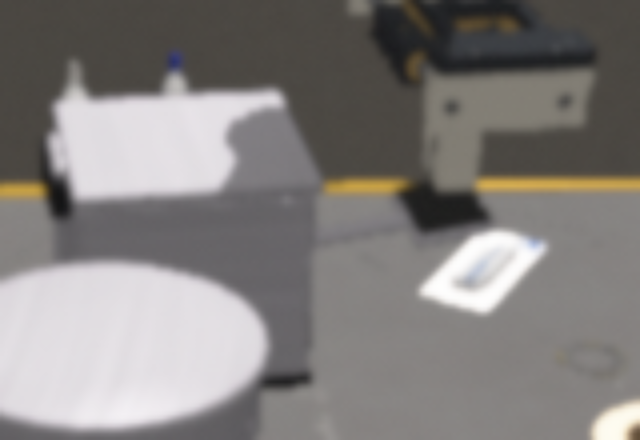

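The fingertips (crop 455,190) are centred over the pad (445,210). Now I'll press.

```bash
python3 -m crank '[[[0,0,0.2,0],[0,0,0.4,0],[0,0,0.55,0],[0,0,0.7,0],[0,0,0.85,0],[0,0,1.0,0],[0,0,1.15,0],[0,0,1.3,0],[0,0,1.45,0],[0,0,1.6,0],[0,0,1.75,0],[0,0,1.85,0]]]'
```

```text
t: 4.82
eef_pos: [0.4555, -0.3075, 0.043]
ee_rot: [3.141, -0.004, -3.037]
force: [-8.3, 0.1, 12.1]
width: 0.0007
gripper_force: 6.3
```

```bash
python3 -m crank '[[[0.06,0,0.04,0],[0.1,0,0.08,0],[0.12,0,0.12,0],[0.12,0,0.16,0],[0.12,0,0.18,0],[0.12,0,0.2,0],[0.12,0,0.2,0],[0.12,0,0.2,0]]]'
python3 - <<'E'
from h import *
p,d=arm.grab_frame("side"); cv2.imwrite("pics/side3.png",cv2.resize(p[130:280,250:450,::-1],None,fx=3,fy=3))
E
```

```text
t: 5.82
eef_pos: [0.4555, -0.3077, 0.039]
ee_rot: [-3.141, 0.001, -3.037]
force: [-2.6, 3.7, 12.4]
width: 0.0004
gripper_force: 5.9
```

View pics/side3.png

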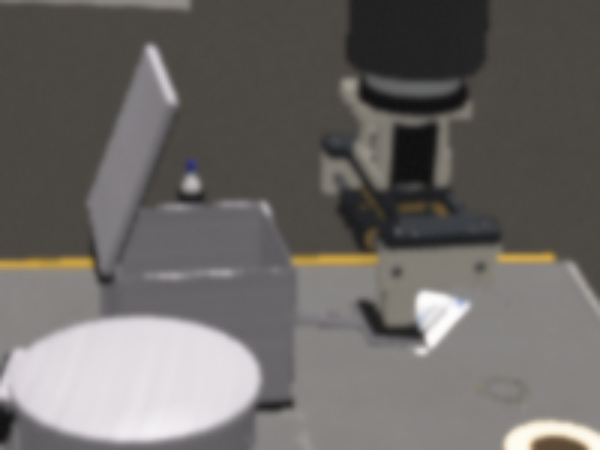

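The lid stands almost fully open (crop 135,150) and the fingers are on the pad (390,325). I'll press a touch further to the stop and hold.

```bash
python3 -m crank '[[[0,0,0.04,0],[0,0,0.08,0],[0,0,0.1,0],[0,0,0.12,0],[0,0,0.12,0],[0,0,0.12,0],[0,0,0.12,0],[0,0,0.12,0],[0,0,0.12,0],[0,0,0.12,0],[0,0,0.12,0],[0,0,0.12,0]]]'
```

```text
t: 7.38
eef_pos: [0.4557, -0.3078, 0.0384]
ee_rot: [-3.14, 0.002, -3.036]
force: [-9.2, 10.1, 37.1]
width: 0.0004
gripper_force: 18.8
```

At the stop (37 N) and held for over a second. Now I'll ease it up at about 18 mm/s.

```bash
python3 -m crank '[[[0,0,-0.06,0],[0,0,-0.13,0],[0,0,-0.21,0],[0,0,-0.3,0],[-0.02,0,-0.39,0],[-0.03,0,-0.48,0],[-0.04,0,-0.57,0],[-0.05,0,-0.66,0],[-0.06,0,-0.75,0],[-0.07,0,-0.84,0],[-0.08,0,-0.92,0],[-0.09,0,-0.98,0]]]'
```

```text
t: 8.88
eef_pos: [0.4555, -0.3075, 0.0599]
ee_rot: [3.141, -0.002, -3.037]
force: [-6.3, -0.0, 10.2]
width: 0.0003
gripper_force: 5.1
```

```bash
python3 -m crank '[[[0.03,0,-0.05,0],[0.06,0,-0.11,0],[0.07,0,-0.18,0],[0.07,0,-0.25,0],[0.07,0,-0.32,0],[0.07,0,-0.39,0],[0.07,0,-0.46,0],[0.07,0,-0.52,0],[0.07,0,-0.56,0],[0.07,0,-0.6,0],[0.07,0,-0.6,0]]]'
```

```text
t: 10.25
eef_pos: [0.4574, -0.3075, 0.0757]
ee_rot: [-3.14, 0.004, -3.036]
force: [1.7, 4.3, 8.9]
width: 0.0002
gripper_force: 4.5
```

```bash
python3 -m crank '[[[0,0,-0.04,0],[0,0,-0.08,0],[0,0,-0.12,0],[0,0,-0.16,0],[0,0,-0.2,0],[0,0,-0.24,0],[0,0,-0.28,0],[0,0,-0.32,0]]]'
```

```text
t: 11.25
eef_pos: [0.4552, -0.3075, 0.0823]
ee_rot: [3.141, -0.0, -3.037]
force: [0.2, -0.1, -0.9]
width: 0.0003
gripper_force: 0.0
```

Contact has ended with the paddle at its rest height. I'll withdraw and check.

```bash
python3 -m crank '[[[0,0,-0.3,0],[0,0,-0.8,0],[0,0,-1.5,0],[0,0,-2.3,0],[0,0,-3,0],[0,0,-3.6,0],[0,0,-3.9,0],[0,0,-4,0],[0,0,-4,0],[0,0,-4,0]]]'
python3 - <<'E'
from h import *
p,d=arm.grab_frame("side"); cv2.imwrite("pics/side4.png",cv2.resize(p[130:280,250:450,::-1],None,fx=3,fy=3))
W=cloud("side",d)
for th in("square_bin","square_bin_paddle"):
    for r in arm.trace(th,"side")[:1]:
        Q=W[r["mask"]&(d>0)];print(th,r["score"],np.percentile(Q,[3,50,97],axis=0).round(3)[:,2])
E
```

```text
t: 12.5
eef_pos: [0.455, -0.3074, 0.1817]
ee_rot: [3.141, -0.001, -3.037]
force: [-0.4, -0.1, -0.4]
width: 0.0002
gripper_force: 0.0
square_bin 0.62 [0.02  0.106 0.122]
square_bin_paddle 0.66 [0.062 0.074 0.08 ]
```

View pics/side4.png

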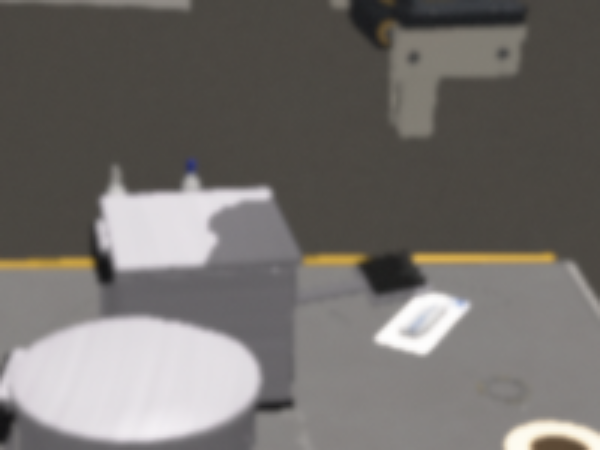

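The square lid is shut (crop 195,230), the paddle is back at rest (390,270), and the fingers are clear (415,130). The round lid is still shut.

```bash
python3 -c "
from station import arm
print(arm.job_done())"
```

```text
the job is handed in; nothing more can be done
None
```

I pressed the square bin's paddle down to its stop, held the lid up for over a second, then eased it shut and let go. The round bin stayed shut and the job is handed in; I didn't check the one picture of the open bin for contents, so I can't say whether it is empty.

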